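# Set the feed jig to its loading position

## Robot

A 6-joint arm with a two-finger parallel gripper is mounted at the origin on the work surface. World frame = base frame: x ahead of the robot, y to its left, z up, the work surface at z = 0. Lengths are in mm, angles in rad, forces in N, time in s.
With the tool pointing down it reaches from about 275 to 1000 mm from the base axis. Payload 8.4 kg.
Tool frame: the origin (TCP) lies on the centre line of the jaws, within the pads' length; the fingertips stand 22 mm ahead of it and the grasp point (between the pads) lies 3 mm ahead of it; z points along the fingers, x is the direction in which the jaws open and shut, and the axes are right-handed (so a half turn about z gives the same grasp; the last joint's range is limited). The gripper opens to 85 mm and grips with 20 to 120 N. Pads are 22 mm wide; open, the fingers measure 114 mm over their backs; the gripper's body (76 mm by 85 mm) begins 54 mm behind the grasp point. The pads swing forward as they close: fully open they stand 13 mm farther back than shut.
Start: joints at [-1.11, 0.353, 1.633, -0, 1.155, -0.002], TCP at [279.034, -559.257, 253.281] pointing down, gripper open.
Joint ranges: [-2.63, 2.63], [-0.92, 2.1], [0.06, 2.66], [-1.3, 4.44], [0, 2.69], [-3.02, 3.02]. Speed limits (rad/s): [2.22, 2.22, 2.79, 3.14, 3.14, 3.14].

## Interface

Orientations are given as [roll, pitch, yaw] about the fixed x, y, z axes, in that order (R = Rz(yaw) Ry(pitch) Rx(roll)).
In Python, from rig import status, viewer, job gives the robot as it stands.
- The arm moves only by the tool send_rows, never from a script. Its argument "plan" is a list of rows, each a list of 3 entries, a list of its own where there are three numbers: the shift along the tool's x, y, z in m, then the turn, a rotation vector about the tool's x, y, z in rad, then the opening, from -1 (shut) to 1 (fully open). In form: [[[x, y, z], [rx, ry, rz], jaw], ...]. A call has exactly 5 rows; each row is the pose to reach, as a shift and turn from the pose measured when the call began, along the tool's axes at that moment; what a row does not reach only later rows make up. A row lasts 1/12 s, in which the tool goes at most 41.7 mm and 7.16 degrees, less where a joint would pass 70% of its speed; a pose out of reach is approached as far as the arm can. A call with a gripper value outside its range is refused whole. The fingers move at their own pace and stop on an object; "squeeze" is the grip in N (left out, the last holds). Time passes only in rows, so rows that repeat a pose let the fingers close, or fill a call up. It gives the time, the measured TCP pose, the force and the opening at its end, in the units of the state.
- status.sense(): the state, without advancing time (a new reading comes with each control period).
- viewer.grab_frame(name): name is "scene" or "side" or "wrist"; returns the picture (420x560x3 uint8, red, green, blue); there is no depth.
- viewer.camera_params(name): a dict with "intrinsics" (3x3 intrinsics, pixels), "xyz" and "orientation" of the camera in the world. Camera axes: x right, y down, z forward; pixel columns grow to the right and rows downward; lengths in mm; the calibration is good to about 2 mm. A picture is of the moment at which its call begins: read the wrist's pose just before it. camera_params takes no time and is no camera call; for the wrist camera it gives the pose at the moment of the call.
- job.sign_off(): hands the job in, once; it reports no verdict.
Trained networks look in the newest picture that a camera, given by its name, has taken for a name from the list of things; names that differ only in an ending like _2 or _b are one class to them, and where a whole thing is asked for, a point or a joint stands for the part that bears it (a point fixed in the world has none). Each returns a list of dicts, best first, with "p" (0 to 1); they miss things now and then, are a little off and sometimes report something else, mostly with a low value. They report only what shows in the picture. A call takes as long as a camera call.
- viewer.cut_out(label, camera): "mask" (420x560 bool, what is visible of it) and "extent" ([left, top, width, height] in pixels, round what is visible of it).
The state is a dict: "clock": time; "qpos": joint angles; "qvel": joint speeds; "joint_efforts": joint torques, N m; "eef_pos": TCP position; "tcp_rot": TCP orientation; "contact_force": force on the tool from outside, world axes, zero at the start; "wrist_torque": the same for the moment, N m; "opening": opening from 0.0 (shut) to 1.0 (fully open).
Only numpy, scipy, OpenCV 4.12 (cv2) and the standard library are available. Lean on these libraries where they do the work, as an engineer would, in place of code of your own. Each camera call takes 0.05 s, during which the arm holds its last target.

## Task

Get the brass feed-setting jig ready for the next pen: with the fingertips swing its blue keeper well aside, out of the carriage's path. Then push the black tab of the sprung carriage away past the stop pin and let go, so that the carriage springs back and is caught on the pin at half travel. Push gently, without pinching the tab or the keeper or ramming them against their stops, and leave everything else on the desk as it lies.

Things in the scene. Friction and masses are not known exactly. Their poses are not given: they have to be found in the camera images.
- jig: brass jig, screwed to the desk: plate 240 (x) x 90 (y) x 14 mm high; origin on the desk under its centre, z up. Its +x is the carriage's push direction (roughly away from the robot). Rails 30 mm high stand at y = +-30 mm, x = -100 to 25 mm; a dark bridge, top at 56 mm, crosses at x = 13 to 27 mm
- carriage (a joint): steel carriage sliding along the jig's +x, 46 mm wide. 0 = home (towards the robot), 0.045 m = hard stop. A spring drives it home: 3.3 N at 0 to 8 N at the end, plus drag of 35 N per m/s and up to 3 N to lift the pin. Let go beyond 0.027 m it springs back and is caught on the pin at about 0.022 m; let go before 0.022 it returns to 0
- carriage_tab (a point): point on the rear (-x) face of the carriage's black upright push tab, moves with the carriage. The tab is 40 mm wide (y), 10 mm thick (x), from 27 to 72 mm above the desk; the point is at mid width, 60 mm above the desk, at x = -65 mm in the jig's frame when the carriage is home
- stop_pin (a joint): vertical sprung stop pin with a red head (14 mm across, top at 68 mm) in the bridge at x = 20, y = 0 mm of the jig. 0 = down, positive = lifted (m); the carriage's tooth lifts it about 6 mm in passing and it drops back by itself
- keeper (a joint): blue keeper arm at the jig's far end, 68 mm long, 12 mm wide, top 26 mm above the desk; stays where left (0.03 N m). Near 0 rad it lies along the track and blocks the carriage at about 0.02 m; grows as its free end swings to the jig's -y; hard stop at 1.3; above 0.7 is well aside. At value q it points from the pivot along (-cos(q-0.2), -sin(q-0.2)) in the jig's x, y
- keeper_post (a point): middle of the top of the keeper's upright round blue post, 12 mm across, from 26 to 70 mm above the desk, 45 mm from the pivot. Push the post from its +y side towards the jig's -y
- keeper_pivot (a point): the keeper's pivot axis, at x = 100, y = -14 mm in the jig's frame, 26 mm above the desk
- pen_rest: hexagonal walnut pen rest, 52 mm over its corners, 24 mm high, the barrel lies across it; origin under its centre
- barrel: vermilion lacquered pen barrel, 130 mm long, 14 mm thick, lying loose along x in the pen rest's groove; origin below its middle, on the groove floor
- lapping_stone: round white lapping stone, 60 mm across, 14 mm thick, near the jig; origin under its centre
- loupe: black eye loupe, 36 mm across, 30 mm tall, near the jig; origin under its centre
- ink_bottle: closed glass ink jar, 52 mm across, 55 mm tall; origin under its centre
- nib_tray: wooden nib tray 100 x 140 mm, 22 mm high; origin under its centre
- screwdriver: screwdriver 150 mm long, lying along its x; origin under its middle

How it is judged:
By the outcome, as a careful person would: the job done as asked, in the order asked, and still so for the second after the job is handed in, with the robot touching nothing.
It also fails if it takes over 48 s, if anything falls off the work surface, if the arm or the gripper's body presses on something with over 40 N, if the wrist force passes 120 N, or if a joint passes its speed limit or range.

## Working session

There is one attempt and no reset: what is moved stays moved. The work goes in short steps, Python scripts to look and compute and a tool call to move; the robot and the scene stay as the last step left them, time stands still between calls to the robot, and variables do not carry over. Pictures are saved under pics/ and viewed, and the job is handed in when it is done.

Besides the shell and the picture viewer there is one more tool, called after "Emit:" as name([rows], argument=value, ...), one row to a line, values as JSON. send_rows: Moves the arm, as the interface text tells. Its arguments: {"type":"object","properties":{"plan":{"type":"array"},"squeeze":{"type":"number"}},"required":["plan"]}

```bash
mkdir -p pics; ls
python3 - <<'E'
from rig import status, viewer, job
import cv2
print(status.sense())
for n in ["scene","side","wrist"]:
    f=viewer.grab_frame(n); cv2.imwrite(f"pics/{n}0.png",f[:,:,::-1]); print(n,viewer.camera_params(n))
E
```

```text
pics
{'clock': 0.0, 'qpos': array([-1.11039695e+00,  3.53643848e-01,  1.63412838e+00,  8.72116808e-06,
        1.15519022e+00, -2.35661463e-03]), 'qvel': array([ 0.00028298, -0.00045411, -0.0013629 , -0.00042375,  0.0002216 ,
        0.00038271]), 'joint_efforts': array([-5.04972428e-03, -6.05261636e+01, -3.42075098e+01, -1.94483837e-04,
        9.32304858e-03,  1.83598792e-05]), 'eef_pos': array([ 278.84146541, -558.859456  ,  252.56680358]), 'tcp_rot': array([-3.14158145e+00,  1.36977106e-03, -1.10804385e+00]), 'contact_force': array([ 0.0518842 , -0.20478966, -0.82060192]), 'wrist_torque': array([-2.69527261e-02, -1.89578176e-02, -5.48995627e-05]), 'opening': 0.9974627471215977}
scene {'intrinsics': array([[424.61675472,   0.        , 288.6122454 ],
       [  0.        , 424.61675472, 206.2906535 ],
       [  0.        ,   0.        ,   1.        ]]), 'xyz': array([838.8446942 , 658.60415882, 898.45664847]), 'orientation': array([-2.417477  , -0.00677406,  2.68176707])}
side {'intrinsics': array([[517.96177443,   0.        , 280.64042046],
       [  0.        , 517.96177443, 203.44530021],
       [  0.        ,   0.        ,   1.        ]]), 'xyz': array([ 459.74364739, -988.82317968, 1099.08632167]), 'orientation': array([-2.37739445, -0.01519771, -0.04975114])}
wrist {'intrinsics': array([[313.07871886,   0.        , 282.54604539],
       [  0.        , 313.07871886, 205.83129677],
       [  0.        ,   0.        ,   1.        ]]), 'xyz': array([ 353.62952449, -520.34036737,  373.66120979]), 'orientation': array([ 2.80688417e+00,  1.27372005e-03, -1.10666248e+00])}
```

View pics/scene0.png

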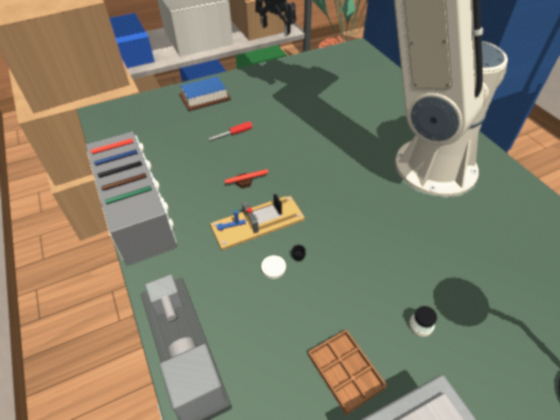

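View pics/side0.png

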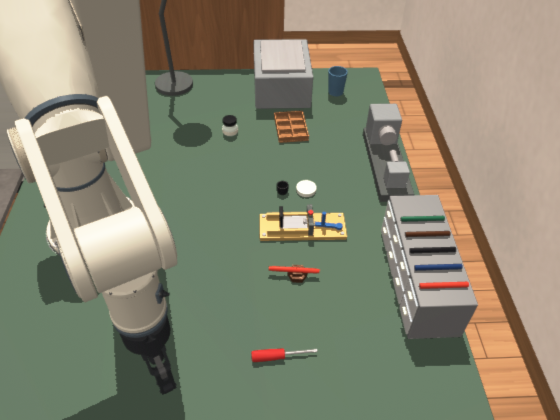

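```bash
cat > h.py <<'E'
import numpy as np, cv2
from scipy.spatial.transform import Rotation as R
from rig import status, viewer, job
def cam(n):
    c=viewer.camera_params(n); return c['intrinsics'],np.array(c['xyz']),R.from_euler('xyz',c['orientation']).as_matrix()
def ray(n,uv,z):
    K,t,M=cam(n); d=M@np.linalg.inv(K)@np.array([uv[0],uv[1],1.]); return t+d*(z-t[2])/d[2]
def proj(n,P):
    K,t,M=cam(n); p=(np.atleast_2d(P)-t)@M; q=p@K.T; return q[:,:2]/q[:,2:]
E
python3 - <<'E'
from h import *
for n in ["scene","side"]:
  for l in ["jig","carriage_tab","stop_pin","keeper_post","keeper","loupe","lapping_stone"]:
    for d in viewer.cut_out(l,n)[:2]:
        v,u=np.nonzero(d['mask']); print(n,l,round(d['p'],2),d['extent'],u.mean().round(1),v.mean().round(1),len(u))
E
```

```text
scene jig 0.56 [209.4, 193.4, 92.2, 58.7] 255.9 221.6 2695
scene carriage_tab 0.95 [256.6, 193.3, 25.8, 31.0] 268.7 211.0 391
scene keeper_post 0.63 [216.2, 208.8, 30.0, 22.2] 230.3 222.7 179
scene loupe 0.66 [289.6, 247.6, 11.9, 14.1] 298.0 252.9 164
scene lapping_stone 0.72 [262.4, 256.9, 28.0, 23.6] 273.3 267.1 434
side jig 0.86 [257.8, 206.4, 87.6, 35.5] 301.0 225.7 2394
side jig 0.57 [281.7, 206.6, 25.9, 22.6] 291.3 220.6 460
side carriage_tab 0.56 [280.8, 207.9, 23.9, 20.0] 291.2 220.7 370
side keeper_post 0.71 [316.8, 211.9, 23.5, 18.6] 327.0 223.5 214
side keeper 0.54 [316.9, 211.2, 27.0, 20.4] 327.7 222.9 202
side loupe 0.54 [272.8, 108.5, 36.5, 33.9] 290.5 126.2 923
side loupe 0.5 [277.5, 178.6, 10.0, 12.1] 282.0 187.6 127
side lapping_stone 0.74 [294.9, 178.0, 20.7, 18.4] 305.4 187.9 288
```

The scene view shows the jig around (258,221) and the side view shows it around (302,226). The tab and blue keeper are visible in both. Next I'll zoom in.

Run:
```python
from h import *
a=cv2.imread('pics/scene0.png')[180:255,200:320]; b=cv2.imread('pics/side0.png')[165:255,245:365]
cv2.imwrite('pics/za.png',cv2.resize(a,None,fx=6.6,fy=6.6,interpolation=cv2.INTER_CUBIC))
cv2.imwrite('pics/zb.png',cv2.resize(b,None,fx=6.6,fy=6.6,interpolation=cv2.INTER_CUBIC))
# plate quad by brass mask
for n,o in (("scene",None),("side",None)):
    d=viewer.cut_out("jig",n)[0]; m=d['mask'].astype(np.uint8)
    c=max(cv2.findContours(m,0,2)[0],key=cv2.contourArea)
    r=cv2.boxPoints(cv2.minAreaRect(c)); print(n,r.tolist())
    print(np.array([ray(n,p,14)for p in r]).round(0).tolist())
```

```text
scene [[206.30931091308594, 215.293701171875], [291.55364990234375, 184.4080810546875], [304.7220458984375, 220.75286865234375], [219.47772216796875, 251.63848876953125]]
[[702.0, -109.0, 14.0], [441.0, -112.0, 14.0], [470.0, 26.0, 14.0], [712.0, 21.0, 14.0]]
side [[258.53076171875, 205.0095977783203], [344.43377685546875, 203.25645446777344], [345.1614990234375, 238.91505432128906], [259.25848388671875, 240.66819763183594]]
[[464.0, 45.0, 14.0], [714.0, 43.0, 14.0], [697.0, -91.0, 14.0], [463.0, -88.0, 14.0]]
```

View pics/za.png

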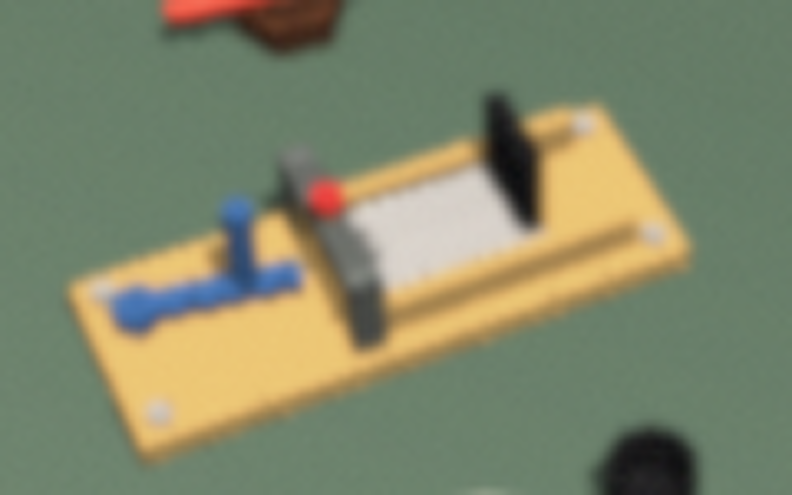

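View pics/zb.png

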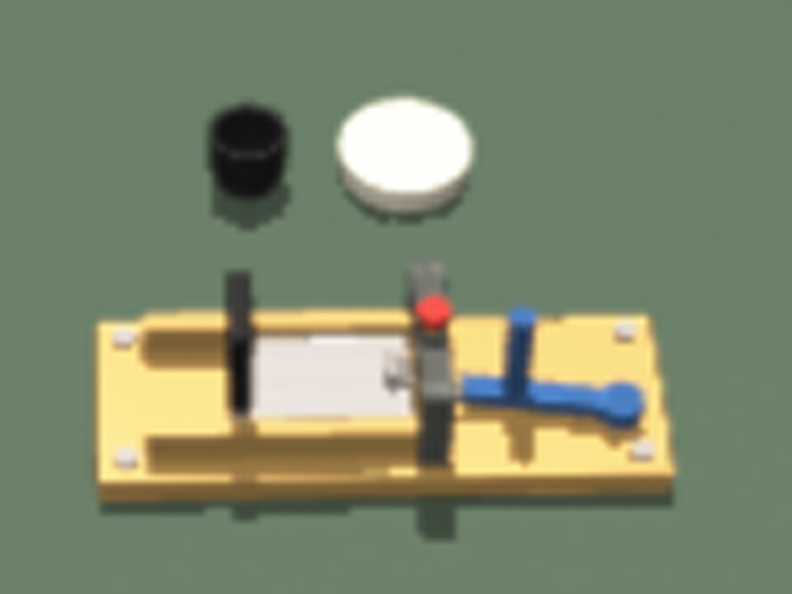

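```bash
cat > fit.py <<'E'
from h import *
from scipy.optimize import least_squares
S=np.array([[97,325],[648,317],[675,475],[97,485],[433,303],[521,316],[622,400]])/6.6+[245,165]-.42
C=np.array([[68,287],[600,103],[692,248],[148,450],[327,190],[238,205],[137,308]])/6.6+[200,180]-.42
# side order: (-x,+y),(+x,+y),(+x,-y),(-x,-y); scene order: (+x,-y),(-x,-y),(-x,+y),(+x,+y)
co={'mp':(-120,45,14),'pp':(120,45,14),'pm':(120,-45,14),'mm':(-120,-45,14)}
def pts(o,q):
    a=q-.2
    return np.array([co[k] for k in o]+[(20,0,68),(100-45*np.cos(a),-14-45*np.sin(a),70),(100,-14,26)],float)
def W(p,P):
    c,s=np.cos(p[2]),np.sin(p[2]); return P@np.array([[c,s,0],[-s,c,0],[0,0,1]])+[p[0],p[1],0]
def res(p):
    return np.r_[(proj('side',W(p,pts(['mp','pp','pm','mm'],p[3])))-S).ravel(),(proj('scene',W(p,pts(['pm','mm','mp','pp'],p[3])))-C).ravel()]
if __name__=='__main__':
    r=least_squares(res,[580,-30,0,0.1],loss='soft_l1',x_scale=[10,10,.1,.1]); print(r.x); print(r.fun.reshape(-1,2).round(1).tolist())
    p=r.x; a=p[3]-.2
    print(W(p,np.array([(-65,0,60),(20,0,68),(100-45*np.cos(a),-14-45*np.sin(a),70),(100,-14,26)])).round(1))
    for n,l,z in (('side','loupe',15),('scene','loupe',15),('side','lapping_stone',14),('scene','lapping_stone',14)):
        pass
    print(ray('scene',(298,252.9),15),ray('scene',(273.3,267),14))
E
python3 fit.py
```

```text
[ 5.83526698e+02 -3.35816437e+01 -1.14234264e-02  6.39827501e-02]
[[-0.4, -0.6], [-0.1, -0.9], [-0.2, -0.8], [-0.1, -0.6], [-0.0, 0.5], [-0.1, -0.0], [-0.3, -0.6], [-0.3, -0.4], [-0.4, -0.4], [0.1, -0.6], [-1.0, -0.4], [0.2, 0.5], [-0.3, 0.1], [-0.3, -0.7]]
[[518.5 -32.8  60. ]
 [603.5 -33.8  68. ]
 [638.8 -42.1  70. ]
 [683.4 -48.7  26. ]]
[535.29352586 112.70904681  15.        ] [609.0638031  122.96644493  14.        ]
```

Emit:
send_rows([
  [[-0.017,-0.029,0],[0,0,0.095],0.4],
  [[-0.034,-0.058,0],[0,0,0.19],-0.2],
  [[-0.051,-0.087,0],[0,0,0.285],-1],
  [[-0.068,-0.116,0],[0,0,0.38],-1],
  [[-0.085,-0.144,0],[0,0,0.474],-1],
], squeeze=20)

```text
clock: 1.37
eef_pos: [370.6, -417.6, 253.3]
tcp_rot: [-3.141, -0.0, -1.587]
contact_force: [-0.0, -0.4, -0.3]
opening: 0.298
```

```bash
cat > go.py <<'E'
from h import *
import sys
from fit import W
P=[583.5,-33.6,-0.0114]
def go(jx,jy,z):
    s=status.sense(); t=W(P,np.array([[jx,jy,z]],float))[0]
    M=R.from_euler('xyz',s['tcp_rot']).as_matrix(); T=R.from_euler('xyz',[np.pi,0,-np.pi/2+P[2]]).as_matrix()
    c,q=np.cos(P[2]),np.sin(P[2]); e=s['eef_pos']-[P[0],P[1],0]
    print('t',round(s['clock'],2),'tcp',s['eef_pos'].round(1),'jig',[round(c*e[0]+q*e[1],1),round(-q*e[0]+c*e[1],1)],'F',s['contact_force'].round(1),'op',round(s['opening'],3),'q6',s['qpos'].round(2))
    print('shift m',(M.T@(t-s['eef_pos'])/1000).round(4),'rot',R.from_matrix(M.T@T).as_rotvec().round(3))
if __name__=='__main__': go(*map(float,sys.argv[1:4]))
E
python3 go.py 60 40 250
```

```text
t 1.37 tcp [ 370.6 -417.6  253.3] jig [np.float64(-208.5), np.float64(-386.4)] F [-0.  -0.4 -0.3] op 0.298 q6 [-0.85  0.25  1.78  0.    1.11  0.74]
shift m [-0.4277 -0.2665  0.0034] rot [-0.    -0.    -0.005]
```

Emit:
send_rows([
  [[-0.034,-0.021,0],[0,0,0],-1],
  [[-0.068,-0.042,0],[0,0,0],-1],
  [[-0.102,-0.063,0],[0,0,0],-1],
  [[-0.136,-0.084,0],[0,0,0],-1],
  [[-0.17,-0.106,0],[0,0,0],-1],
])

```text
clock: 1.78
eef_pos: [480.0, -247.6, 253.7]
tcp_rot: [-3.141, -0.0, -1.587]
contact_force: [0.4, -0.8, 0.1]
opening: -0.0
```

Emit:
send_rows([
  [[-0.034,-0.021,0],[0,0,0],-1],
  [[-0.068,-0.042,0],[0,0,0],-1],
  [[-0.102,-0.063,0],[0,0,0],-1],
  [[-0.136,-0.084,0],[0,0,0],-1],
  [[-0.17,-0.106,0],[0,0,0],-1],
])

```text
clock: 2.2
eef_pos: [589.5, -77.4, 253.9]
tcp_rot: [-3.141, -0.0, -1.587]
contact_force: [-0.2, -1.3, 0.2]
opening: 0.001
```

```bash
python3 go.py 60 40 150
```

```text
t 2.2 tcp [589.5 -77.4 253.9] jig [np.float64(6.5), np.float64(-43.8)] F [-0.2 -1.3  0.2] op 0.001 q6 [-0.13  0.3   1.7  -0.    1.13  1.45]
shift m [-0.0841 -0.053   0.1039] rot [-0.001 -0.    -0.005]
```

Emit:
send_rows([
  [[-0.028,-0.018,0],[0,0,0],-1],
  [[-0.056,-0.036,0.02],[0,0,0],-1],
  [[-0.084,-0.053,0.05],[0,0,0],-1],
  [[-0.084,-0.053,0.08],[0,0,0],-1],
  [[-0.084,-0.053,0.1],[0,0,0],-1],
])

```text
clock: 2.62
eef_pos: [643.8, 7.8, 151.0]
tcp_rot: [3.141, -0.0, -1.584]
contact_force: [-0.5, -0.4, -0.1]
opening: -0.0
```

```bash
python3 go.py 60 40 70
python3 - <<'E'
from h import *
for n in ["scene","side","wrist"]:
    f=viewer.grab_frame(n)[:,:,::-1]
    cv2.imwrite(f"pics/{n}1.png",f)
s=status.sense()
for n in ["scene","side","wrist"]:
    print(n,proj(n,s['eef_pos']),proj(n,s['eef_pos']-[0,0,22]))
a=cv2.imread('pics/scene1.png')[150:270,180:340];b=cv2.imread('pics/side1.png')[130:250,240:400]
cv2.imwrite('pics/z1.png',cv2.resize(np.hstack([a,b]),None,fx=2.5,fy=2.5,interpolation=cv2.INTER_CUBIC))
E
```

```text
t 2.62 tcp [643.8   7.8 151. ] jig [np.float64(59.8), np.float64(42.1)] F [-0.5 -0.4 -0.1] op -0.0 q6 [ 0.01  0.49  1.67 -0.    0.98  1.59]
shift m [ 0.002  -0.0003  0.081 ] rot [ 0.001 -0.    -0.002]
scene [[238.20528527 202.21511683]] [[238.95772093 208.34867871]]
side [[325.36025423 178.13093436]] [[324.72675708 184.07325344]]
wrist [[284.21839958 292.47633294]] [[283.98137421 267.36423633]]
```

View pics/z1.png

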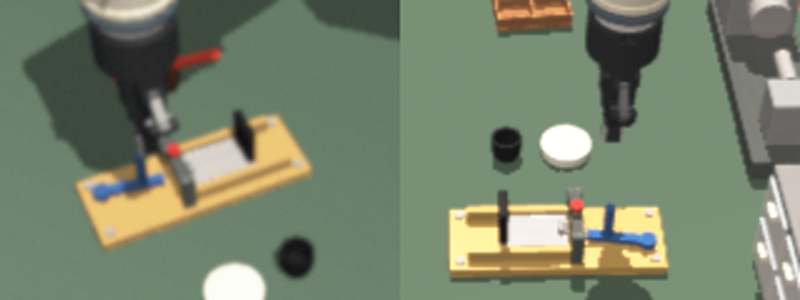

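View pics/wrist1.png

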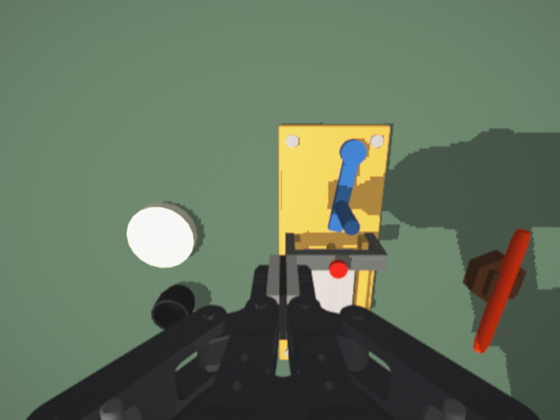

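The side view puts the fingertip near (325,185), as predicted for a tip 22 mm ahead of the TCP. The wrist view shows the shut fingers about 62 px wide, roughly 28 mm. The space on the +y side of the post is clear, so I'll go down there.

Emit:
send_rows([
  [[0,0,0.02],[0,0,0],-1],
  [[0,0,0.04],[0,0,0],-1],
  [[0,0,0.06],[0,0,0],-1],
  [[0,0,0.08],[0,0,0],-1],
  [[0.002,0,0.085],[0,0,0],-1],
])

```text
clock: 3.18
eef_pos: [642.2, 3.4, 66.8]
tcp_rot: [3.138, -0.001, -1.587]
contact_force: [-1.3, -0.2, -0.3]
opening: -0.003
```

Emit:
send_rows([
  [[0.005,0,0],[0,0,0],-1],
  [[0.01,0,0],[0,0,0],-1],
  [[0.015,0,0],[0,0,0],-1],
  [[0.02,0,0],[0,0,0],-1],
  [[0.022,0,0],[0,0,0],-1],
])

```text
clock: 3.6
eef_pos: [642.6, -19.7, 68.1]
tcp_rot: [3.14, -0.001, -1.588]
contact_force: [0.0, -0.2, -0.0]
opening: -0.001
```

```bash
python3 go.py 64 -28 66
python3 - <<'E'
from h import *
for n in ["scene","side","wrist"]:
    f=viewer.grab_frame(n)[:,:,::-1]
    cv2.imwrite(f"pics/{n}2.png",f)
a=cv2.imread('pics/scene2.png')[150:270,180:340];b=cv2.imread('pics/side2.png')[150:270,240:400]
cv2.imwrite('pics/z2.png',cv2.resize(np.hstack([a,b]),None,fx=2.5,fy=2.5,interpolation=cv2.INTER_CUBIC))
E
```

```text
t 3.6 tcp [642.6 -19.7  68.1] jig [np.float64(58.9), np.float64(14.6)] F [ 0.  -0.2 -0. ] op -0.001 q6 [-0.03  0.59  1.72 -0.    0.83  1.56]
shift m [ 0.0425 -0.0054  0.0022] rot [ 0.002 -0.001 -0.006]
```

View pics/z2.png

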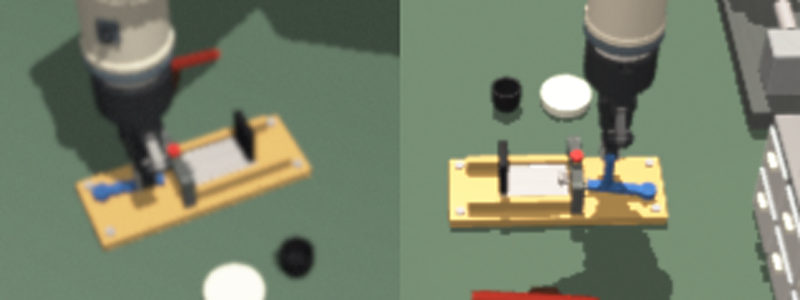

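View pics/wrist2.png

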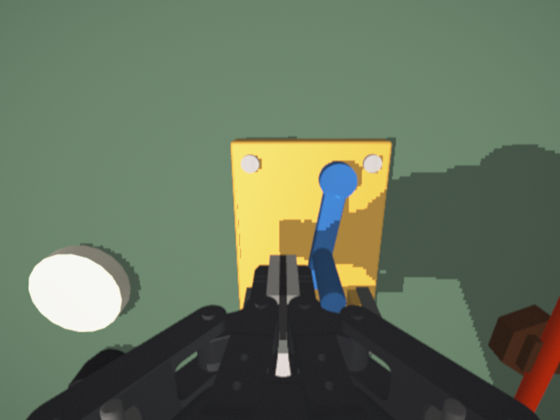

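The wrist view shows the post at about (330,285), just to the right (-y) of the shut fingers, so the line of the push is clear. I'll push slowly now.

Emit:
send_rows([
  [[0.003,0,0],[0,0,0],-1],
  [[0.006,-0.001,0.001],[0,0,0],-1],
  [[0.009,-0.001,0.001],[0,0,0],-1],
  [[0.012,-0.002,0.002],[0,0,0],-1],
  [[0.015,-0.002,0.002],[0,0,0],-1],
])

```text
clock: 4.17
eef_pos: [643.8, -34.2, 65.1]
tcp_rot: [3.138, -0.0, -1.588]
contact_force: [-0.8, 0.6, 0.4]
opening: 0.002
```

Emit:
send_rows([
  [[0.003,0,0],[0,0,0],-1],
  [[0.006,-0.001,0],[0,0,0],-1],
  [[0.009,-0.001,0],[0,0,0],-1],
  [[0.012,-0.002,0],[0,0,0],-1],
  [[0.015,-0.003,0],[0,0,0],-1],
])

```text
clock: 4.58
eef_pos: [646.6, -49.6, 65.1]
tcp_rot: [3.138, -0.001, -1.588]
contact_force: [-1.1, 1.5, -0.8]
opening: 0.002
```

```bash
python3 go.py 65 -28 66
python3 - <<'E'
from h import *
for n in ["scene","side","wrist"]:
    f=viewer.grab_frame(n)[:,:,::-1]
    cv2.imwrite(f"pics/{n}3.png",f)
a=cv2.imread('pics/scene3.png')[150:270,180:340];b=cv2.imread('pics/side3.png')[150:270,240:400]
cv2.imwrite('pics/z3.png',cv2.resize(np.hstack([a,b]),None,fx=2.5,fy=2.5,interpolation=cv2.INTER_CUBIC))
E
```

```text
t 4.58 tcp [646.6 -49.6  65.1] jig [np.float64(63.2), np.float64(-15.3)] F [-1.1  1.5 -0.8] op 0.002 q6 [-0.08  0.6   1.7  -0.    0.84  1.51]
shift m [ 0.0127 -0.0018 -0.0009] rot [ 0.003 -0.    -0.006]
```

View pics/wrist3.png

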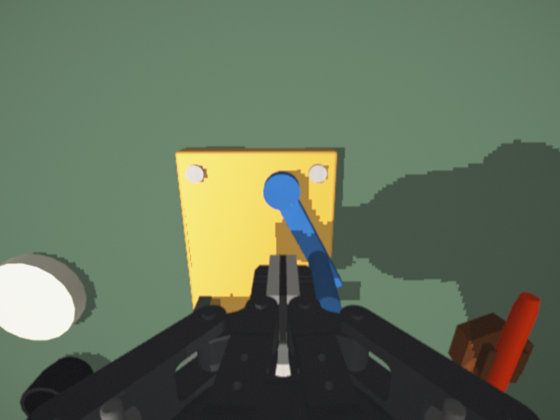

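View pics/z3.png

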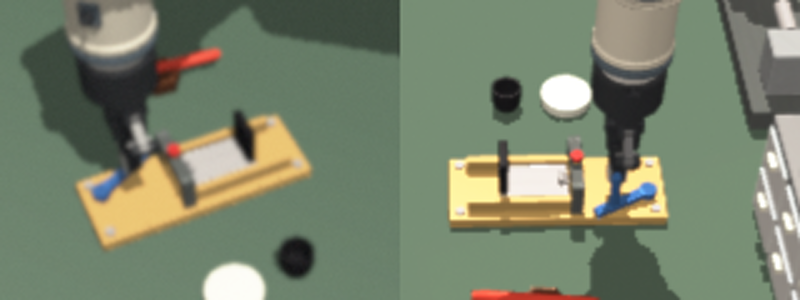

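The side view shows the keeper swinging to -y, with its pivot at crop (648,190) and free end at (598,212), as predicted. Now another 12 mm or so.

Emit:
send_rows([
  [[0.003,-0.001,0],[0,0,0],-1],
  [[0.006,-0.001,0],[0,0,0],-1],
  [[0.009,-0.002,0],[0,0,0],-1],
  [[0.011,-0.002,0],[0,0,0],-1],
  [[0.012,-0.002,0],[0,0,0],-1],
])

```text
clock: 5.15
eef_pos: [649.0, -61.8, 65.3]
tcp_rot: [3.14, -0.0, -1.588]
contact_force: [1.4, 3.0, 0.1]
opening: -0.002
```

Emit:
send_rows([
  [[-0.004,0,0],[0,0,0],-1],
  [[-0.012,0,0],[0,0,0],-1],
  [[-0.024,0,0],[0,0,0],-1],
  [[-0.036,0,0],[0,0,0],-1],
  [[-0.045,0,-0.01],[0,0,0],-1],
])

```text
clock: 5.57
eef_pos: [648.3, -14.9, 73.8]
tcp_rot: [3.136, -0.0, -1.588]
contact_force: [-0.7, -0.0, 0.6]
opening: -0.002
```

Emit:
send_rows([
  [[0,0,-0.015],[0,0,0],-1],
  [[0,0,-0.035],[0,0,0],-1],
  [[0,0,-0.06],[0,0,0],-1],
  [[0,0,-0.085],[0,0,0],-1],
  [[0,0.02,-0.1],[0,0,0],-1],
])

```text
clock: 5.98
eef_pos: [632.5, -13.4, 177.7]
tcp_rot: [-3.141, -0.0, -1.587]
contact_force: [-0.1, 0.2, 0.0]
opening: -0.0
```

```bash
python3 go.py -100 0 150
python3 - <<'E'
from h import *
for n in ["scene","side","wrist"]:
    f=viewer.grab_frame(n)[:,:,::-1]
    cv2.imwrite(f"pics/{n}4.png",f)
a=cv2.imread('pics/scene4.png')[150:270,180:340];b=cv2.imread('pics/side4.png')[150:270,240:400]
cv2.imwrite('pics/z4.png',cv2.resize(np.hstack([a,b]),None,fx=2.5,fy=2.5,interpolation=cv2.INTER_CUBIC))
from fit import W
P=[583.5,-33.6,-.0114]
for q in (.7,.85,1.,1.15,1.3):
    a=q-.2; L=[45,62]
    w=W(P,np.array([(100-45*np.cos(a),-14-45*np.sin(a),70),(100-62*np.cos(a),-14-62*np.sin(a),26)]))
    print(q,proj('side',w).round(1).tolist(),proj('wrist',w).round(0).tolist())
E
```

```text
t 5.98 tcp [632.5 -13.4 177.7] jig [np.float64(48.8), np.float64(20.8)] F [-0.1  0.2  0. ] op -0.0 q6 [-0.02  0.44  1.68 -0.    1.02  1.56]
shift m [0.0214 0.1487 0.0276] rot [-0.001 -0.    -0.004]
0.7 [[326.3, 220.0], [319.9, 233.1]] [[358.0, 192.0], [354.0, 194.0]]
0.85 [[327.9, 221.5], [322.0, 235.3]] [[366.0, 187.0], [364.0, 188.0]]
1.0 [[329.8, 222.9], [324.5, 237.2]] [[373.0, 181.0], [372.0, 181.0]]
1.15 [[331.9, 224.1], [327.4, 238.8]] [[379.0, 175.0], [379.0, 174.0]]
1.3 [[334.2, 225.0], [330.5, 240.1]] [[385.0, 167.0], [386.0, 165.0]]
```

View pics/wrist4.png

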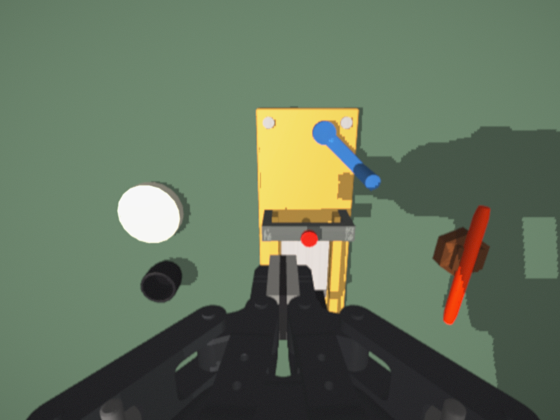

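View pics/z4.png

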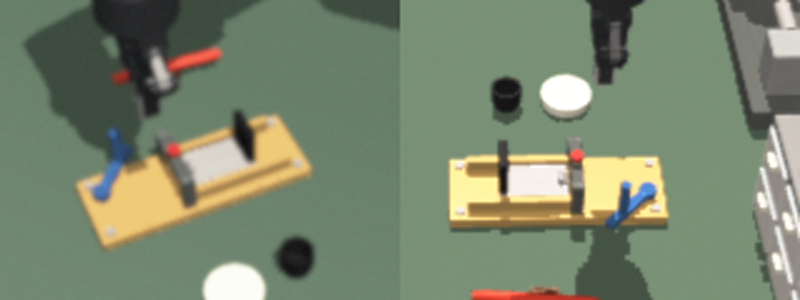

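The post is at wrist pixel (373,181), which matches q≈1.0, so the keeper is well aside. Next I'll go behind the tab.

Emit:
send_rows([
  [[0.004,0.03,0],[0,0,0],-1],
  [[0.008,0.06,0],[0,0,0],-1],
  [[0.012,0.09,0],[0,0,0],-1],
  [[0.016,0.12,0],[0,0,0],-1],
  [[0.021,0.154,0],[0,0,0],-1],
])

```text
clock: 6.55
eef_pos: [473.6, -31.6, 175.8]
tcp_rot: [3.138, -0.0, -1.586]
contact_force: [-0.8, -0.3, 1.8]
opening: -0.001
```

```bash
python3 go.py -105 0 72
```

```text
t 6.55 tcp [473.6 -31.6 175.8] jig [np.float64(-109.9), np.float64(0.7)] F [-0.8 -0.3  1.8] op -0.001 q6 [-0.07  0.22  2.02 -0.    0.91  1.52]
shift m [ 0.0007 -0.0052  0.1037] rot [ 0.003 -0.    -0.004]
```

Emit:
send_rows([
  [[0,0,0.02],[0,0,0],-1],
  [[0,0,0.045],[0,0,0],-1],
  [[0,-0.002,0.07],[0,0,0],-1],
  [[0,-0.004,0.095],[0,0,0],-1],
  [[0.001,-0.005,0.104],[0,0,0],-1],
])

```text
clock: 6.97
eef_pos: [476.7, -32.2, 68.7]
tcp_rot: [3.134, -0.0, -1.586]
contact_force: [0.2, -0.3, 0.3]
opening: -0.0
```

```bash
python3 go.py -42 0 72
python3 - <<'E'
from h import *
for n in ["scene","side","wrist"]:
    f=viewer.grab_frame(n)[:,:,::-1]
    cv2.imwrite(f"pics/{n}5.png",f)
a=cv2.imread('pics/scene5.png')[150:270,180:340];b=cv2.imread('pics/side5.png')[150:270,240:400]
cv2.imwrite('pics/z5.png',cv2.resize(np.hstack([a,b]),None,fx=2.5,fy=2.5,interpolation=cv2.INTER_CUBIC))
E
```

```text
t 6.97 tcp [476.7 -32.2  68.7] jig [np.float64(-106.8), np.float64(0.2)] F [ 0.2 -0.3  0.3] op -0.0 q6 [-0.07  0.41  2.08 -0.    0.67  1.52]
shift m [-0.     -0.0648 -0.0038] rot [ 0.008 -0.    -0.003]
```

View pics/wrist5.png

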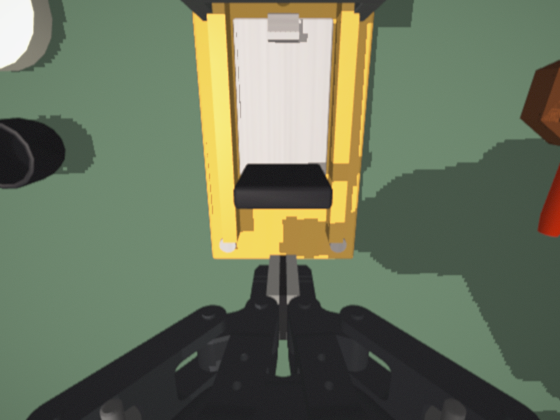

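View pics/z5.png

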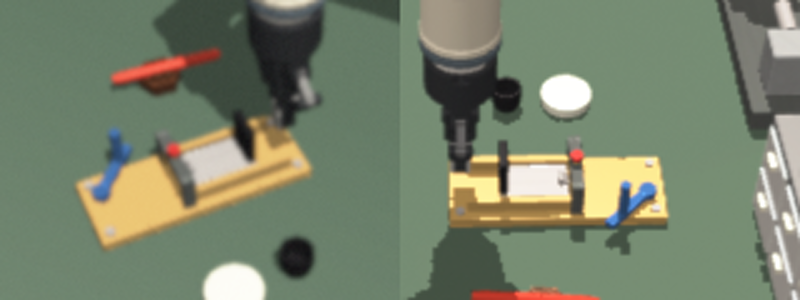

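The tab at wrist pixel (283,187) is centred ahead of the shut fingers at (284,265). I'll approach and make contact slowly.

Emit:
send_rows([
  [[0,-0.007,-0.001],[0,0,0],-1],
  [[0,-0.013,-0.002],[0,0,0],-1],
  [[0,-0.019,-0.002],[0,0,0],-1],
  [[0,-0.024,-0.002],[0,0,0],-1],
  [[0,-0.027,-0.002],[0,0,0],-1],
])

```text
clock: 7.53
eef_pos: [506.5, -33.0, 73.8]
tcp_rot: [3.138, -0.0, -1.586]
contact_force: [-0.2, 0.3, 0.5]
opening: -0.005
```

Emit:
send_rows([
  [[0,-0.003,0],[0,0,0],-1],
  [[0,-0.006,0],[0,0,0],-1],
  [[0,-0.009,0],[0,0,0],-1],
  [[0,-0.012,0],[0,0,0],-1],
  [[0,-0.015,0],[0,0,0],-1],
])

```text
clock: 7.95
eef_pos: [518.6, -33.1, 73.4]
tcp_rot: [3.132, -0.0, -1.586]
contact_force: [-15.5, 0.3, 12.7]
opening: 0.0
```

```bash
python3 go.py -42 0 72
python3 - <<'E'
from h import *
for n in ["scene","side","wrist"]:
    f=viewer.grab_frame(n)[:,:,::-1]
    cv2.imwrite(f"pics/{n}6.png",f)
a=cv2.imread('pics/scene6.png')[150:270,180:340];b=cv2.imread('pics/side6.png')[150:270,240:400]
cv2.imwrite('pics/z6.png',cv2.resize(np.hstack([a,b]),None,fx=2.5,fy=2.5,interpolation=cv2.INTER_CUBIC))
E
```

```text
t 7.95 tcp [518.6 -33.1  73.4] jig [np.float64(-64.9), np.float64(-0.3)] F [-15.5   0.3  12.7] op 0.0 q6 [-0.07  0.45  1.99 -0.    0.72  1.52]
shift m [-0.0004 -0.0229  0.0012] rot [ 0.01  -0.    -0.004]
```

View pics/wrist6.png

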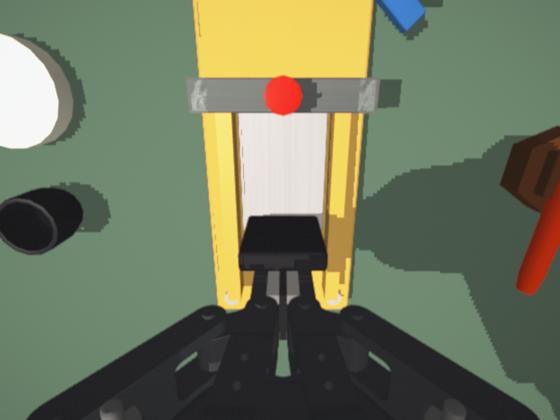

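View pics/z6.png

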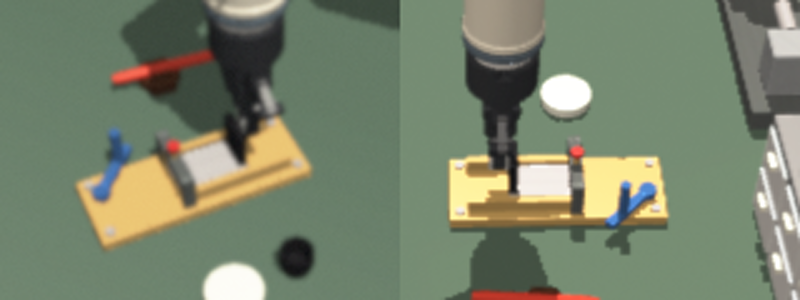

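The wrist view shows the tab at (283,240) in contact with the fingertips, moved by about 11 mm. The force is higher than I expected, so I'll hold still and read it again.

Emit:
send_rows([
  [[0,0,0],[0,0,0],-1],
  [[0,0,0],[0,0,0],-1],
  [[0,0,0],[0,0,0],-1],
  [[0,0,0],[0,0,0],-1],
  [[0,0,0],[0,0,0],-1],
])

```text
clock: 8.52
eef_pos: [516.8, -33.1, 73.2]
tcp_rot: [3.128, -0.0, -1.586]
contact_force: [-6.9, -0.2, 5.3]
opening: 0.001
```

```bash
python3 go.py -42 0 73; python3 -c "
from h import *; print(status.sense()['wrist_torque'])"
```

```text
t 8.52 tcp [516.8 -33.1  73.2] jig [np.float64(-66.7), np.float64(-0.3)] F [-6.9 -0.2  5.3] op 0.001 q6 [-0.07  0.44  1.99 -0.    0.72  1.52]
shift m [-0.0004 -0.0247 -0.0002] rot [ 0.014 -0.    -0.004]
[-0.07904868  1.0178412  -0.04301716]
```

Emit:
send_rows([
  [[0,-0.003,-0.001],[0.007,0,0],-1],
  [[0,-0.006,-0.001],[0.014,0,0],-1],
  [[0,-0.009,-0.001],[0.014,0,0],-1],
  [[0,-0.012,-0.001],[0.014,0,0],-1],
  [[0,-0.014,-0.001],[0.014,0,0],-1],
])

```text
clock: 8.93
eef_pos: [527.9, -33.3, 73.0]
tcp_rot: [3.136, 0.0, -1.586]
contact_force: [-7.9, 0.6, 1.2]
opening: 0.004
```

```bash
python3 go.py -41 0 73
cat > tab.py <<'E'
from h import *
from fit import W
import sys
k=sys.argv[1]
P=[583.5,-33.6,-.0114]
for n in ["scene","side","wrist"]:
    f=viewer.grab_frame(n)[:,:,::-1].copy()
    cv2.imwrite(f"pics/{n}{k}.png",f)
    big=cv2.resize(f,None,fx=8,fy=8,interpolation=cv2.INTER_CUBIC) if n!='wrist' else f
    for c,col in ((0,(255,255,255)),(.022,(0,255,0)),(.035,(255,0,255))):
        # top face of the tab
        w=W(P,np.array([(x+c*1000,y,72) for x,y in ((-65,-20),(-65,20),(-55,20),(-55,-20))]+[(-65+c*1000,-20,27)],float))
        u=proj(n,w)
        if n!='wrist': u=u*8+4
        cv2.polylines(big,[u[:4].astype(int)],True,col,1)
    if n=='wrist': cv2.imwrite(f'pics/w{k}.png',big)
    else:
        u=proj(n,W(P,np.array([[-30.,0,50]])))[0]*8
        x,y=int(u[0]),int(u[1]); cv2.imwrite(f'pics/{n}z{k}.png',big[y-250:y+250,x-350:x+350])
E
python3 tab.py 7
```

```text
t 8.93 tcp [527.9 -33.3  73. ] jig [np.float64(-55.6), np.float64(-0.3)] F [-7.9  0.6  1.2] op 0.004 q6 [-0.07  0.45  1.97 -0.    0.72  1.52]
shift m [-0.0003 -0.0146 -0.0001] rot [ 0.006  0.    -0.004]
```

View pics/w7.png

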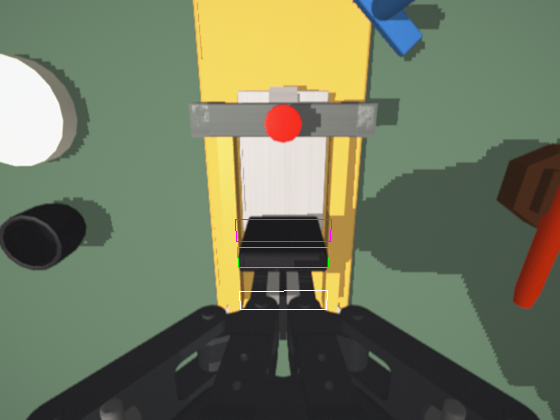

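View pics/sidez7.png

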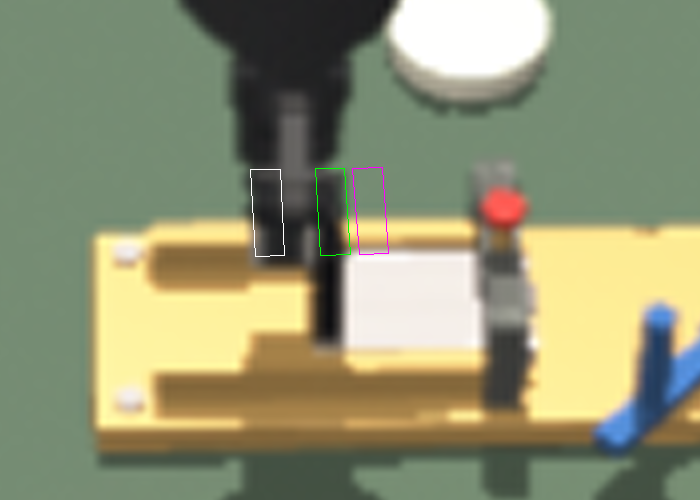

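Overlay check: the tab lies on the green 22 mm outline at wrist (283,258). That agrees with about 20–21 mm from the TCP, and the red pin looks lifted. I'll go on to about 35 mm.

Emit:
send_rows([
  [[0,-0.003,0],[0.003,0,0],-1],
  [[0,-0.006,0],[0.006,0,0],-1],
  [[0,-0.009,-0.001],[0.006,0,0],-1],
  [[0,-0.012,-0.001],[0.006,0,0],-1],
  [[0,-0.015,-0.001],[0.006,0,0],-1],
])

```text
clock: 9.5
eef_pos: [540.4, -33.4, 72.8]
tcp_rot: [3.136, 0.0, -1.586]
contact_force: [-7.0, -0.9, 0.0]
opening: -0.0
```

```bash
python3 go.py -41 0 73; python3 tab.py 8
```

```text
t 9.5 tcp [540.4 -33.4  72.8] jig [np.float64(-43.1), np.float64(-0.3)] F [-7.  -0.9  0. ] op -0.0 q6 [-0.06  0.47  1.94  0.    0.74  1.52]
shift m [-0.0003 -0.0021 -0.0002] rot [ 0.005  0.    -0.004]
```

View pics/w8.png

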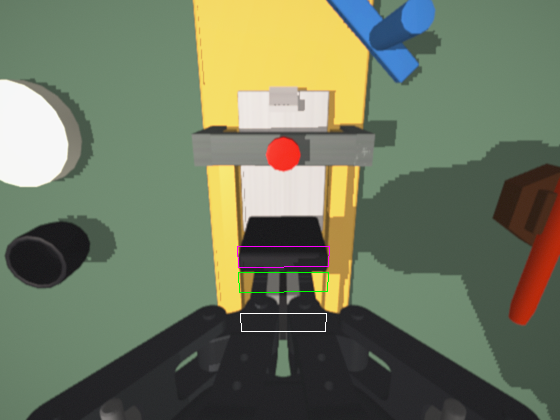

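View pics/sidez8.png

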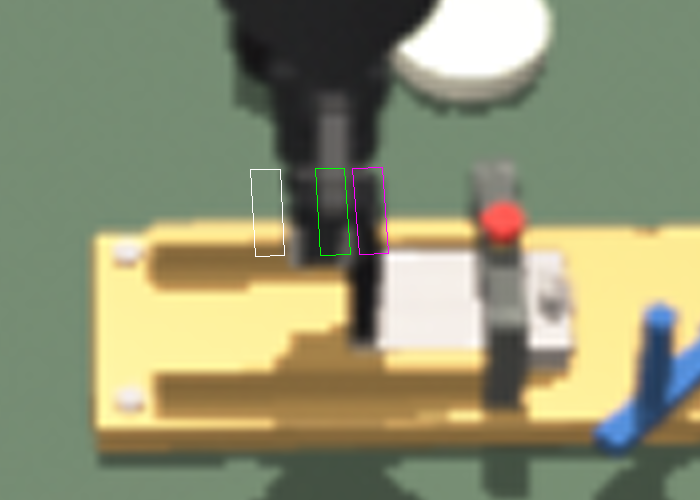

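The carriage is at about 33 mm: the tab is on the magenta outline, the tooth is beyond the bridge, and the red pin has dropped back. I'll let go by backing straight off.

Emit:
send_rows([
  [[0,0.012,0],[0,0,0],-1],
  [[0,0.03,0],[0,0,0],-1],
  [[0,0.048,0],[0,0,0],-1],
  [[0,0.06,0],[0,0,0],-1],
  [[0,0.062,0],[0,0,0],-1],
])

```text
clock: 10.07
eef_pos: [476.7, -32.4, 72.9]
tcp_rot: [3.135, 0.0, -1.586]
contact_force: [-0.5, -0.3, -0.7]
opening: 0.0
```

Emit:
send_rows([
  [[0,0.002,-0.02],[0,0,0],-1],
  [[0,0.004,-0.045],[0,0,0],-1],
  [[0,0.006,-0.075],[0,0,0],-1],
  [[0,0.008,-0.1],[0,0,0],-1],
  [[0,0.01,-0.11],[0,0,0],-1],
])

```text
clock: 10.48
eef_pos: [469.9, -32.4, 186.5]
tcp_rot: [3.141, 0.0, -1.586]
contact_force: [0.5, 0.5, 0.8]
opening: -0.001
```

Emit:
send_rows([
  [[0,0,0],[0,0,0],-1],
  [[0,0,0],[0,0,0],-1],
  [[0,0,0],[0,0,0],-1],
  [[0,0,0],[0,0,0],-1],
  [[0,0,0],[0,0,0],-1],
])

```text
clock: 10.9
eef_pos: [469.3, -32.4, 185.2]
tcp_rot: [3.139, 0.0, -1.586]
contact_force: [0.5, -0.8, 0.6]
opening: 0.001
```

```bash
python3 go.py -41 0 73; python3 tab.py 9
```

```text
t 10.9 tcp [469.3 -32.4 185.2] jig [np.float64(-114.2), np.float64(-0.1)] F [ 0.5 -0.8  0.6] op 0.001 q6 [-0.07  0.2   2.02  0.    0.93  1.51]
shift m [-0.0003 -0.0735  0.112 ] rot [ 0.003  0.    -0.004]
```

View pics/w9.png

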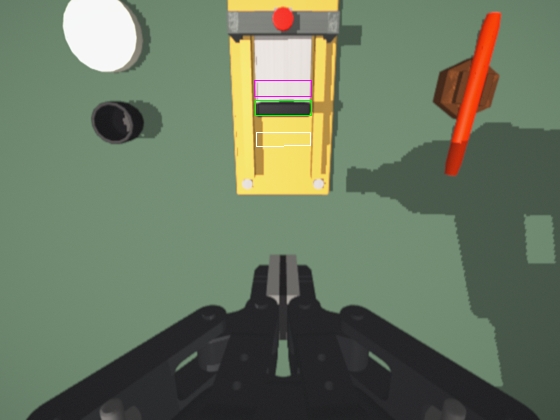

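View pics/sidez9.png

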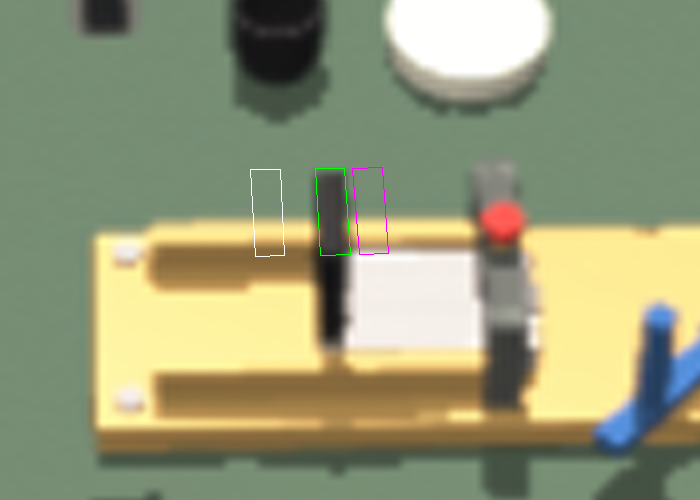

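View pics/scene9.png

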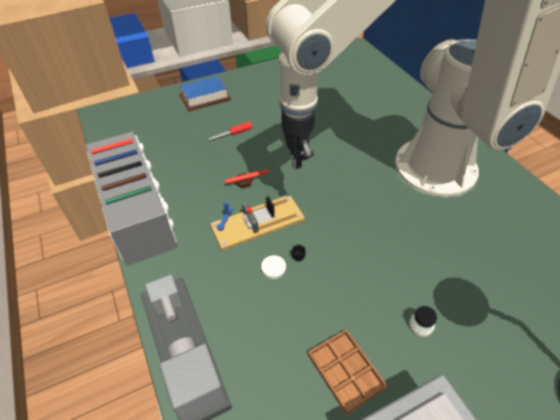

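The tab lies exactly on the green 22 mm outline (wrist (283,108), side zoom (333,212)) with the pin down. The keeper is still aside, everything else is where it was, and the arm is clear of the jig.

```bash
python3 -c "
from rig import job; print(job.sign_off())"
```

```text
the job is handed in; nothing more can be done
None
```

The jig is ready for the next pen, and I handed the job in at about 11 s of the 48 s allowed. With shut fingertips I swung the keeper aside. I then pushed the tab to about 33 mm, short of the 45 mm hard stop, and backed off so the carriage sprang back onto the pin.

- **Carriage:** after release, the tab sat on the predicted 22 mm outline in both the wrist and side views, with the pin down.
- **Keeper:** the wrist view after the swing put it at about 1.0 rad, above the 0.7 needed and short of its 1.3 stop. Later pictures show it still aside.
- **Everything else:** nothing else on the desk looked moved, and the arm stood clear at about 0 N.
- **Forces:** readings peaked at about 20 N on first pushing the tab: 15.5 N along the push plus 12.7 N upward. That was more than I expected, so I stopped, eased off and continued at about 7–8 N. I put the upward part down to friction on the tab, but did not check this. The keeper push read about 3 N.

No final check failed or disagreed.

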